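# Clear the empty jars off the rail shelf

## Task

Some of the four look-alike brown jars on the aluminium rail shelf are full and some are empty: lift each one to feel its weight, stand the empty ones upright in the blue refill tray, and leave the full ones standing on the shelf. Set the jars down gently without tipping them over, and do not disturb the other things on the table.

Things in the scene. Friction and masses are not known exactly. Their poses are not given: they have to be found in the camera images.
- jar_k: One of four look-alike closed brown plastic jars, white screw lid (tight). Full 270 to 370 g or empty 35 to 60 g, not visible. Body 56 mm in diameter, 76 mm tall, lid 51 mm in diameter at 79 to 97 mm. Origin: centre of its underside, z up its axis. Starts upright on the shelf board, in a row of four along the shelf's middle line about 90 mm apart (70 or more), in any order.
- jar_m: One of four look-alike closed brown plastic jars, white screw lid (tight). Full 270 to 370 g or empty 35 to 60 g, not visible. Body 56 mm in diameter, 76 mm tall, lid 51 mm in diameter at 79 to 97 mm. Origin: centre of its underside, z up its axis. Starts upright on the shelf board, in a row of four along the shelf's middle line about 90 mm apart (70 or more), in any order.
- jar_p: One of four look-alike closed brown plastic jars, white screw lid (tight). Full 270 to 370 g or empty 35 to 60 g, not visible. Body 56 mm in diameter, 76 mm tall, lid 51 mm in diameter at 79 to 97 mm. Origin: centre of its underside, z up its axis. Starts upright on the shelf board, in a row of four along the shelf's middle line about 90 mm apart (70 or more), in any order.
- jar_t: One of four look-alike closed brown plastic jars, white screw lid (tight). Full 270 to 370 g or empty 35 to 60 g, not visible. Body 56 mm in diameter, 76 mm tall, lid 51 mm in diameter at 79 to 97 mm. Origin: centre of its underside, z up its axis. Starts upright on the shelf board, in a row of four along the shelf's middle line about 90 mm apart (70 or more), in any order.
- shelf: Fixed aluminium rail shelf: level board 130 mm (x) by 400 mm (y), upper face 100 mm above the table, on two side panels. Guard rail of 6 mm rod round all edges, 61 mm from the centre in x and 195 mm in y, its top 20 mm above the board. Origin on the table under the board's centre, x across its depth away from the robot, y along it, z up.
- tray: Fixed blue open tray on the table, empty at the start, 240 mm (x) by 140 mm (y), walls 30 mm high and 4 mm thick, floor 4 mm thick, no dividers: jars fit along its x, 55 mm either side of the centre. Origin at the centre of its underside, z up.
- case: Bystander: open hinged green plastic case with a thermometer, 80 x 160 mm, 28 mm high, raised lid to 105 mm; loose, at the far side of the table. Origin at the centre of its underside.
- spoons: Bystander: four steel measuring spoons fanned on a ring, about 125 mm long, 12 mm high, lying loose near the robot; origin at the ring, on the table, the spoons spread about its +x.
- cup: Bystander: white ceramic cup, 80 mm in diameter, 80 mm high, loose, between robot and shelf; origin at the centre of its underside.
- bottle: Bystander: closed tall brown plastic bottle, black cap, 72 mm in diameter, 170 mm high, loose, beyond the shelf; origin at the centre of its underside.
- timer: Bystander: white kitchen timer, 45 x 70 mm, 50 mm high, loose, beyond the shelf; origin at the centre of its underside.
- bowl: Bystander: steel bowl, 100 mm in diameter, 45 mm high, loose, beyond the tray; origin at the centre of its underside.

How it is judged:
By the outcome, as a careful person would: the job done as asked, in the order asked, and still so for the second after the job is handed in, with the robot touching nothing.
It also fails if it takes over 72 s, if anything falls off the work surface, if the arm or the gripper's body presses on something with over 40 N, if the wrist force passes 120 N, or if a joint passes its speed limit or range.

## Robot

A 7-joint arm with a two-finger parallel gripper is mounted at the origin on the work surface. World frame = base frame: x ahead of the robot, y to its left, z up, the work surface at z = 0. Lengths are in m, angles in rad, forces in N, time in s.
With the tool pointing down it reaches from about 0.4 to 0.85 m from the base axis. Payload 10.4 kg.
Tool frame: the origin (TCP) lies between the finger pads; the fingertips stand 14 mm ahead of it and the grasp point (between the pads) lies 5 mm behind it; z points along the fingers, y is the direction in which the jaws open and shut (so a half turn about z gives the same grasp; the last joint's range is limited). The gripper opens to 87 mm and grips with 3 to 60 N. Pads are 19 mm wide; open, the fingers measure 117 mm over their backs; the gripper's body (75 mm by 190 mm) begins 51 mm behind the grasp point.
Start: joints at [1.189, 0.332, -0.065, 1.46, 0.022, 1.35, -0.088], TCP at [0.219, -0.585, 0.237] pointing down, gripper open.
Joint ranges: [-2.6, 2.6], [-0.5, 2.12], [-1.47, 1.34], [0.16, 2.42], [-1.27, 4.41], [0.06, 2.06], [-2.6, 2.6]. Speed limits (rad/s): [2.22, 2.22, 2.79, 2.79, 3.14, 3.14, 3.14].

## Interface

Orientations are given as a unit quaternion [x, y, z, w].
In Python, from bench import readout, camera, calibration, order gives the robot as it stands.
- The arm moves only by the tool apply_moves, never from a script. Its argument "deltas" is a list of rows, each an object with "translation": the shift along the world's x, y, z in m, a list of three; "turn": the turn, a rotation vector about the world's x, y, z in rad, a list of three; "hand": the finger opening in m, from 0 to 0.087. A call has 1 to 5 rows; each row shifts and turns the pose as measured when the row begins; what a row does not reach is not made up. A row lasts 1/10 s, in which the tool goes at most 50 mm and 8.59 degrees, less where a joint would pass 70% of its speed; a pose out of reach is approached as far as the arm can. A call with a gripper value outside its range is refused whole. The fingers move at their own pace and stop on an object; "newtons" is the grip in N (left out, the last holds). Time passes only in rows, so rows that do not move let the fingers close. It gives the time, the measured TCP pose, the force and the opening at its end, in the units of the state.
- readout.read_state(): the state, without advancing time (a new reading comes with each control period).
- camera(name): name is "scene" or "side" or "wrist"; returns the picture (384x512x3 uint8, red, green, blue); there is no depth.
- calibration(name): a dict with "fx", "fy", "cx", "cy" (pixels), "extrinsics" (4x4, takes a point from world to camera coordinates). Camera axes: x right, y down, z forward; pixel columns grow to the right and rows downward; lengths in m; the calibration is good to about 2 mm. A picture is of the moment at which its call begins: read the wrist's pose just before it. calibration takes no time and is no camera call; for the wrist camera it gives the pose at the moment of the call.
- order.close_job(): hands the job in, once; it reports no verdict.
The state is a dict: "time": time; "joint_positions": joint angles; "joint_vel": joint speeds; "joint_torque": joint torques, N m; "ee_pos": TCP position; "eef_rot": TCP orientation; "ft_force": force on the tool from outside, world axes, zero at the start; "torque": the same for the moment, N m; "width": finger opening in m.
Only numpy, scipy, OpenCV 4.12 (cv2) and the standard library are available. Lean on these libraries where they do the work, as an engineer would, in place of code of your own. Each camera call takes 0.05 s, during which the arm holds its last target. There are 200 camera calls.

## Working session

There is one attempt and no reset: what is moved stays moved. The work goes in short steps, Python scripts to look and compute and a tool call to move; the robot and the scene stay as the last step left them, time stands still between calls to the robot, and variables do not carry over. Pictures are saved under pics/ and viewed, about 8 in all and at most 12, crops included, and the job is handed in when it is done.

Besides the shell and the picture viewer there is one more tool, called after "Emit:" in YAML: its name, and indented under it one key for each argument. apply_moves: Moves the arm, as the interface text tells. Its arguments: {"type":"object","properties":{"deltas":{"type":"array","items":{"type":"object","properties":{"translation":{"type":"array","items":{"type":"number"}},"turn":{"type":"array","items":{"type":"number"}},"hand":{"type":"number"}}}},"newtons":{"type":"number"}},"required":["deltas"]}

```bash
mkdir -p pics; ls; python3 - <<'E'
from bench import readout, camera, calibration
import cv2, numpy as np
for n in ("scene","side"):
    im=camera(n); cv2.imwrite(f"pics/{n}0.png",im[:,:,::-1]); c=calibration(n); print(n,c["fx"],c["cx"],c["cy"]); print(np.round(c["extrinsics"],3).tolist())
a=[cv2.imread(f"pics/{n}0.png") for n in ("scene","side")]
cv2.imwrite("pics/both0.png",cv2.resize(np.hstack(a),(800,300),interpolation=cv2.INTER_AREA))
s=readout.read_state(); print({k:np.round(v,3).tolist() for k,v in s.items()})
E
```

```text
pics
scene 423.46747412201245 255.10819197667695 185.78678136030277
[[-0.803, 0.596, 0.002, 0.46], [0.334, 0.454, -0.826, -0.086], [-0.493, -0.663, -0.563, 1.403], [0.0, 0.0, 0.0, 1.0]]
side 496.9233269258812 265.3888645901959 191.03511440498457
[[0.999, -0.043, -0.006, -0.554], [-0.034, -0.687, -0.725, 0.046], [0.027, 0.725, -0.688, 1.307], [0.0, 0.0, 0.0, 1.0]]
{'time': 0.1, 'joint_positions': [1.189, 0.333, -0.065, 1.461, 0.022, 1.35, -0.089], 'joint_vel': [0.001, -0.002, 0.001, -0.003, -0.002, -0.002, -0.001], 'joint_torque': [0.002, -62.454, 0.025, -39.071, -0.061, 0.037, 0.0], 'ee_pos': [0.219, -0.585, 0.236], 'eef_rot': [0.984, 0.178, -0.0, -0.001], 'ft_force': [-0.531, 0.691, -0.107], 'torque': [-0.007, -0.014, -0.002], 'width': 0.087}
```

View pics/scene0.png

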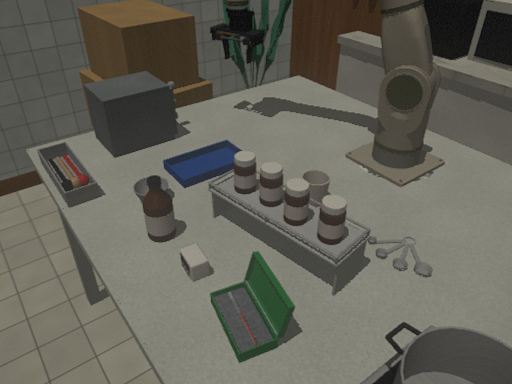

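View pics/side0.png

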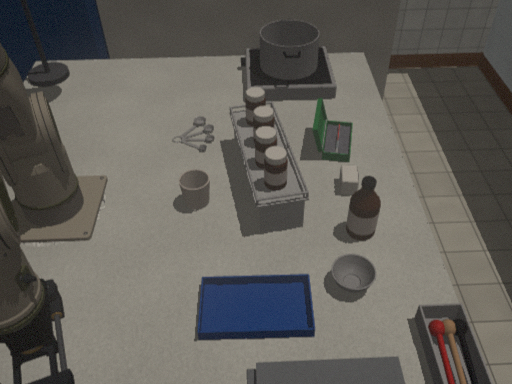

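The scene view shows jars at about (245,172), (271,184), (297,201) and (333,219), with the tray at (205,162). In the side view the lids are at about (255,93), (263,114), (266,133) and (276,155), and the tray is at (256,305).

```bash
cat > h.py <<'E'
import numpy as np, cv2
from bench import readout, camera, calibration
def ray(c,u,v):
    E=np.array(c["extrinsics"]); R,t=E[:3,:3],E[:3,3]
    d=R.T@np.array([(u-c["cx"])/c["fx"],(v-c["cy"])/c["fy"],1.]); return -R.T@t,d
def onz(c,u,v,z):
    o,d=ray(c,u,v); return o+d*(z-o[2])/d[2]
def proj(c,p):
    E=np.array(c["extrinsics"]); q=E[:3,:3]@p+E[:3,3]; return np.array([c["fx"]*q[0]/q[2]+c["cx"],c["fy"]*q[1]/q[2]+c["cy"]])
E
python3 - <<'E'
from h import *
seeds={"scene":[(245,158),(271,170),(297,187),(333,205)],"side":[(255,93),(263,114),(266,133),(276,155)]}
for n in seeds:
    im=cv2.imread(f"pics/{n}0.png"); c=calibration(n); hsv=cv2.cvtColor(im,cv2.COLOR_BGR2HSV)
    m=cv2.inRange(hsv,(100,120,40),(130,255,255))
    if n=="scene": m[:140]=0;m[190:]=0
    else: m[:265]=0;m[345:]=0
    k,l,st,ce=cv2.connectedComponentsWithStats(m); i=1+st[1:,4].argmax()
    cn=max(cv2.findContours((l==i).astype(np.uint8),cv2.RETR_EXTERNAL,cv2.CHAIN_APPROX_NONE)[0],key=cv2.contourArea)
    P=np.array([onz(c,*p[0],0.03)[:2] for p in cn],np.float32); print(n,"tray z.03",cv2.minAreaRect(P), st[i])
    for s in seeds[n]: print(s,im[s[1],s[0]],np.round(onz(c,*s,0.197),3))
    b=cv2.inRange(hsv,(0,60,15),(20,255,110)); cv2.imwrite(f"pics/b_{n}.png",b)
a=cv2.imread("pics/scene0.png")[140:280,195:375];b=cv2.imread("pics/side0.png")[75:235,215:315]
a=cv2.resize(a,None,fx=2.5,fy=2.5,interpolation=cv2.INTER_CUBIC);b=cv2.resize(b,None,fx=3,fy=3,interpolation=cv2.INTER_CUBIC)
o=np.zeros((480,750,3),np.uint8);o[:350,:450]=a;o[:480,450:750]=b;cv2.imwrite("pics/crop.png",o)
E
```

```text
scene tray z.03 ((0.5331600904464722, -0.3281317353248596), (0.13074956834316254, 0.22015978395938873), 88.2870101928711) [ 164  147   72   33 1054]
(245, 158) [135 148 152] [ 0.582 -0.029  0.197]
(271, 170) [139 151 154] [0.565 0.051 0.197]
(297, 187) [137 149 152] [0.563 0.14  0.197]
(333, 205) [136 149 152] [0.547 0.233 0.197]
side tray z.03 ((0.5181751251220703, -0.34973564743995667), (0.13836821913719177, 0.24171182513237), 85.86074829101562) [ 198  280  116   58 5436]
(255, 93) [135 146 153] [0.537 0.217 0.197]
(263, 114) [134 144 149] [0.555 0.118 0.197]
(266, 133) [135 146 154] [0.559 0.037 0.197]
(276, 155) [141 152 157] [ 0.579 -0.049  0.197]
```

View pics/crop.png

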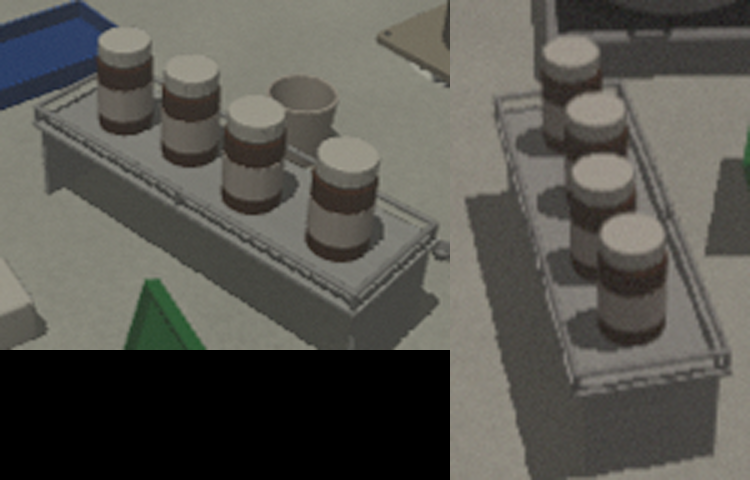

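The crop shows all four jars upright in a row, inside the rails. Lids and labels are bright and separated by brown bands.

```bash
python3 - <<'E'
from h import *
seeds={"scene":[(245,157),(271,168),(297,185),(334,202)],"side":[(255,93),(263,114),(266,133),(276,153)]}
pts={}
for n in seeds:
    im=cv2.imread(f"pics/{n}0.png"); c=calibration(n)
    g=cv2.GaussianBlur(im,(3,3),0)[:,:,2]; m=cv2.inRange(g,125,255)
    k,l,st,ce=cv2.connectedComponentsWithStats(m,connectivity=4)
    for s in seeds[n]:
        i=l[s[1],s[0]]; x,y,w,h,a=st[i]; 
        # lid top ellipse: width w, height = w*sin(elev); top edge y
        print(n,s,st[i],g[s[1],s[0]])
        r=None
        # top face ellipse centre from bbox: z plane .197, far edge top row
        E=np.array(c["extrinsics"]); 
        u=x+(w-1)/2
        o,d=ray(c,u,y); p=onz(c,u,y-.0,0.197); f=(p-o)[:2]; f/=np.linalg.norm(f)
        print("   top:",np.round(p[:2]-f*.0255,4))
E
```

```text
scene (245, 157) [   28    77   484   307 71593] 152
   top: [ 0.2053 -0.4126]
scene (271, 168) [   28    77   484   307 71593] 152
   top: [ 0.2053 -0.4126]
scene (297, 185) [   28    77   484   307 71593] 152
   top: [ 0.2053 -0.4126]
scene (334, 202) [   28    77   484   307 71593] 153
   top: [ 0.2053 -0.4126]
side (255, 93) [247  87  17  10 142] 154
   top: [0.5379 0.222 ]
side (263, 114) [254 105  19  12 167] 154
   top: [0.5559 0.133 ]
side (266, 133) [256 127  21  11 188] 155
   top: [0.5593 0.0358]
side (276, 153) [266 140  20  20 232] 155
   top: [ 0.5792 -0.0178]
```

Emit:
apply_moves:
  deltas:
    - {"translation": [0.005, 0.02, 0.03], "turn": [0, 0, 0.09], "hand": 0.087}
    - {"translation": [0.02, 0.045, 0.01], "turn": [0, 0, 0.09], "hand": 0.087}
    - {"translation": [0.02, 0.045, 0.01], "turn": [0, 0, 0.09], "hand": 0.087}
    - {"translation": [0.02, 0.045, 0.01], "turn": [0, 0, 0.09], "hand": 0.087}
    - {"translation": [0.02, 0.045, 0.01], "turn": [0, 0, 0.09], "hand": 0.087}
  newtons: 20

```text
time: 0.6
ee_pos: [0.2991, -0.3844, 0.3018]
eef_rot: [0.918, 0.396, -0.003, -0.004]
ft_force: [0.9, -0.9, 0.5]
width: 0.0871
```

Emit:
apply_moves:
  deltas:
    - {"translation": [0.02, 0.045, 0.01], "turn": [0, 0, 0.09], "hand": 0.087}
    - {"translation": [0.02, 0.045, 0.01], "turn": [0, 0, 0.09], "hand": 0.087}
    - {"translation": [0.02, 0.045, 0.01], "turn": [0, 0, 0.09], "hand": 0.087}
    - {"translation": [0.02, 0.045, 0.01], "turn": [0, 0, 0.09], "hand": 0.087}
    - {"translation": [0.02, 0.045, 0.01], "turn": [0, 0, 0.09], "hand": 0.087}

```text
time: 1.1
ee_pos: [0.396, -0.1592, 0.3507]
eef_rot: [0.802, 0.598, -0.005, -0.003]
ft_force: [0.9, -0.1, 0.1]
width: 0.0871
```

Emit:
apply_moves:
  deltas:
    - {"translation": [0.02, 0.045, 0.01], "turn": [0, 0, 0.085], "hand": 0.087}
    - {"translation": [0.02, 0.045, 0.01], "turn": [0, 0, 0.085], "hand": 0.087}
    - {"translation": [0.02, 0.045, 0.01], "turn": [0, 0, 0.085], "hand": 0.087}
    - {"translation": [0.02, 0.045, 0.01], "turn": [0, 0, 0.085], "hand": 0.087}
    - {"translation": [0.01, 0.02, 0.005], "turn": [0, 0, 0.085], "hand": 0.087}

```text
time: 1.6
ee_pos: [0.4837, 0.0453, 0.3962]
eef_rot: [0.649, 0.761, -0.005, -0.001]
ft_force: [0.1, -0.2, -1.0]
width: 0.0871
```

```bash
python3 - <<'E'
from h import *
s=readout.read_state(); print(s["ee_pos"],s["eef_rot"],s["joint_positions"])
c=calibration("wrist"); im=camera("wrist"); cv2.imwrite("pics/w1.png",im[:,:,::-1])
np.savez("pics/w1.npz",E=c["extrinsics"],k=[c["fx"],c["fy"],c["cx"],c["cy"]])
o,d=ray(c,c["cx"],c["cy"]); print(o,d,c["fx"])
E
```

```text
[0.48369796 0.04533017 0.39622868] [ 6.49135940e-01  7.60655265e-01 -5.07846919e-03 -5.55088802e-04] [ 0.56771695  0.03669675 -0.77179327  1.48690487  0.03101277  1.63705665
 -0.04405358]
[0.47263118 0.1238918  0.54292857] [ 0.03675138 -0.28910675 -0.95659115] 291.7239808147481
```

View pics/w1.png

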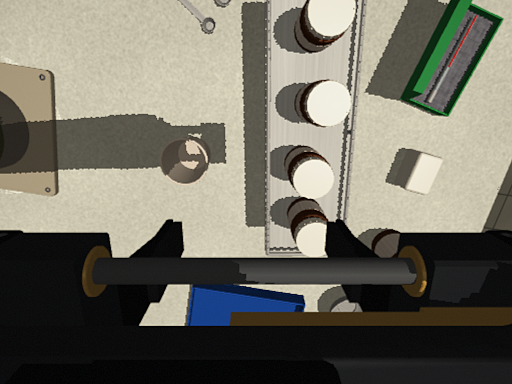

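The wrist view shows four white lids at about (330,15), (326,103), (312,177) and (312,238), running along the shelf. The cup is at (186,157).

```bash
python3 - <<'E'
from h import *
z=np.load("pics/w1.npz"); c=dict(zip(("fx","fy","cx","cy"),z["k"]),extrinsics=z["E"])
im=cv2.imread("pics/w1.png"); hsv=cv2.cvtColor(im,cv2.COLOR_BGR2HSV)
m=cv2.inRange(hsv,(0,0,225),(180,255,255)); m[:, :285]=0; m[:,362:]=0
k,l,st,ce=cv2.connectedComponentsWithStats(m)
for i in range(1,k):
    if st[i,4]<250: continue
    cn=max(cv2.findContours((l==i).astype(np.uint8),cv2.RETR_EXTERNAL,cv2.CHAIN_APPROX_NONE)[0],key=len)
    P=np.array([onz(c,*p[0],0.197)[:2] for p in cn],np.float32)
    print(st[i],np.round(cv2.minEnclosingCircle(cv2.convexHull(P)),4) if 0 else cv2.minEnclosingCircle(P), onz(c,*ce[i],0.197)[:2])
# shelf left edge
for p in [(267,20),(265,245),(325,252),(360,20)]: print(p,onz(c,*p,0.12)[:2])
E
```

```text
[ 308    0   47   36 1399] ((0.5350353717803955, 0.22399814426898956), 0.024483535438776016) [0.53581376 0.21924569]
[ 307   81   45   45 1533] ((0.5543075203895569, 0.1325298398733139), 0.02513640560209751) [0.55398689 0.13271309]
[ 294  160   40   39 1224] ((0.5559896230697632, 0.04221878945827484), 0.024808384478092194) [0.55595973 0.04291012]
[297 223  29  34 809] ((0.5750588774681091, -0.03768710047006607), 0.02463294193148613) [ 0.57170658 -0.0377574 ]
(267, 20) [0.47001678 0.22254774]
(265, 245) [ 0.52151444 -0.0955187 ]
(325, 252) [ 0.61948546 -0.09222753]
(360, 20) [0.5880717  0.24102455]
```

Emit:
apply_moves:
  deltas:
    - {"translation": [0.03, -0.028, -0.046], "turn": [0, 0, 0], "hand": 0.087}
    - {"translation": [0.03, -0.028, -0.046], "turn": [0, 0, 0], "hand": 0.087}
    - {"translation": [0.03, -0.027, -0.046], "turn": [0, 0, 0], "hand": 0.087}
    - {"translation": [0, 0, 0], "turn": [0, 0, 0], "hand": 0.087}

```text
time: 2.05
ee_pos: [0.5627, -0.0239, 0.2751]
eef_rot: [0.643, 0.766, -0.004, 0.001]
ft_force: [-0.5, -0.1, 0.8]
width: 0.0868
```

```bash
python3 - <<'E'
from h import *
from scipy.spatial.transform import Rotation as R
s=readout.read_state(); r=R.from_quat(s["eef_rot"]).as_matrix(); print(np.round(s["ee_pos"],4)); print(np.round(r,3)); print(np.round(s["joint_positions"],2),s["ft_force"])
E
```

```text
[ 0.5627 -0.0239  0.2751]
[[-0.173  0.985 -0.004]
 [ 0.985  0.173 -0.007]
 [-0.006 -0.005 -1.   ]]
[ 0.57  0.25 -0.73  1.54  0.18  1.42  0.01] [-0.5188193  -0.09437011  0.81224719]
```

Emit:
apply_moves:
  deltas:
    - {"translation": [0.012, -0.015, -0.01], "turn": [0, 0, 0], "hand": 0.087}
    - {"translation": [0, 0, -0.02], "turn": [0, 0, 0], "hand": 0.087}
    - {"translation": [0, 0, -0.04], "turn": [0, 0, 0], "hand": 0.087}
    - {"translation": [0, 0, -0.04], "turn": [0, 0, 0], "hand": 0.087}
    - {"translation": [0, 0, -0.005], "turn": [0, 0, 0], "hand": 0.087}

```text
time: 2.55
ee_pos: [0.5747, -0.0394, 0.1573]
eef_rot: [0.644, 0.765, -0.003, 0.0]
ft_force: [-0.9, -0.6, -0.1]
width: 0.0867
```

Emit:
apply_moves:
  deltas:
    - {"translation": [0, 0, -0.002], "turn": [0, 0, 0], "hand": 0.04}
    - {"translation": [0, 0, 0], "turn": [0, 0, 0], "hand": 0.04}
    - {"translation": [0, 0, 0], "turn": [0, 0, 0], "hand": 0.04}
    - {"translation": [0, 0, 0], "turn": [0, 0, 0], "hand": 0.04}
    - {"translation": [0, 0, 0], "turn": [0, 0, 0], "hand": 0.04}
  newtons: 15

```text
time: 3.05
ee_pos: [0.5773, -0.0387, 0.162]
eef_rot: [0.643, 0.765, -0.001, 0.003]
ft_force: [-0.5, 0.1, -1.1]
width: 0.0555
```

```bash
python3 - <<'E'
from h import *
c=calibration("wrist"); im=camera("wrist"); cv2.imwrite("pics/w2.png",im[:,:,::-1])
F=[readout.read_state()["ft_force"]]
for i in range(4): camera("side"); s=readout.read_state(); F.append(s["ft_force"])
print(np.round(F,2).tolist(),s["width"],s["ee_pos"],s["joint_torque"])
E
```

```text
[[0.22, -0.91, -0.71], [-1.12, 0.11, 6.32], [-1.46, 0.55, 5.85], [-0.89, -0.08, 7.08], [-1.45, -0.44, 6.86]] 0.055355251311296295 [ 0.57720761 -0.03871259  0.16173525] [-7.66495848e-02 -5.09460711e+01 -7.73705184e+00 -3.39154065e+01
  1.61209999e-02 -2.86740717e-01 -1.69025901e-03]
```

View pics/w2.png

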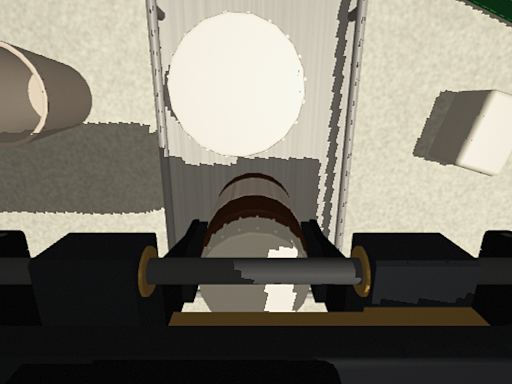

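The wrist view shows the fingers closed around the nearest jar, lid at about (255,265). The next lid, at (236,83), is clear of the gripper.

Emit:
apply_moves:
  deltas:
    - {"translation": [0, 0, 0.015], "turn": [0, 0, 0], "hand": 0.04}
    - {"translation": [0, 0, 0.02], "turn": [0, 0, 0], "hand": 0.04}
    - {"translation": [0, 0, 0], "turn": [0, 0, 0], "hand": 0.04}
    - {"translation": [0, 0, 0], "turn": [0, 0, 0], "hand": 0.04}

```text
time: 3.7
ee_pos: [0.577, -0.0387, 0.1996]
eef_rot: [0.643, 0.766, -0.001, 0.003]
ft_force: [0.2, 0.3, 0.0]
width: 0.0558
```

```bash
cat > w.py <<'E'
from h import *
F=[];T=[]
for i in range(8):
    camera("side"); s=readout.read_state(); F.append(s["ft_force"]);T.append(s["joint_torque"])
print(np.round(np.mean(F,0),2),np.round(np.std(F,0),2),"w",round(s["width"],4),"p",np.round(s["ee_pos"],4),"tau",np.round(np.mean(T,0),2),"q",np.round(s["joint_positions"],3),s["time"])
E
python3 w.py
```

```text
[ 0.11  0.08 -0.36] [0.52 0.75 0.46] w 0.0554 p [ 0.5768 -0.0386  0.199 ] tau [ 4.000e-02 -5.333e+01 -7.800e+00 -3.760e+01 -3.000e-02  5.000e-02
  0.000e+00] q [ 0.566  0.331 -0.706  1.613  0.228  1.279 -0.006] 4.1
```

Fz is −0.36 N, so this jar is empty and goes to the tray.

Emit:
apply_moves:
  deltas:
    - {"translation": [0, -0.02, 0.03], "turn": [0, 0, 0], "hand": 0.04}
    - {"translation": [0, -0.045, 0], "turn": [0, 0, 0], "hand": 0.04}
    - {"translation": [0, -0.048, 0], "turn": [0, 0, 0], "hand": 0.04}
    - {"translation": [0, -0.048, 0], "turn": [0, 0, 0], "hand": 0.04}
    - {"translation": [0, -0.048, 0], "turn": [0, 0, 0], "hand": 0.04}

```text
time: 4.6
ee_pos: [0.5767, -0.2443, 0.2305]
eef_rot: [0.637, 0.771, -0.0, 0.002]
ft_force: [0.6, 0.0, -0.1]
width: 0.0557
```

```bash
python3 - <<'E'
from h import *
s=readout.read_state(); print(s["ee_pos"],s["joint_positions"],s["ft_force"])
im=[cv2.resize(camera(n)[:,:,::-1],(400,300),interpolation=cv2.INTER_AREA) for n in ("scene","side")]
cv2.imwrite("pics/p3.png",np.hstack(im))
E
```

```text
[ 0.57672509 -0.24427896  0.23050505] [ 0.78791126  0.39963793 -0.6087324   1.44350753  0.2314416   1.36670426
  0.35950495] [ 0.56772638  0.02943707 -0.06784894]
```

View pics/p3.png

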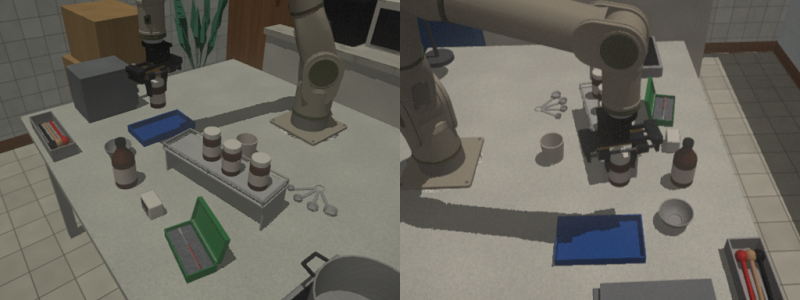

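The jar hangs in the gripper, clear of the shelf. The other three jars stand undisturbed.

Emit:
apply_moves:
  deltas:
    - {"translation": [-0.002, -0.048, -0.01], "turn": [0, 0, 0], "hand": 0.04}
    - {"translation": [-0.002, -0.046, -0.03], "turn": [0, 0, 0], "hand": 0.04}
    - {"translation": [0, -0.012, -0.04], "turn": [0, 0, 0], "hand": 0.04}
    - {"translation": [0, -0.001, -0.04], "turn": [0, 0, 0], "hand": 0.04}
    - {"translation": [0, 0, -0.015], "turn": [0, 0, 0], "hand": 0.04}

```text
time: 5.2
ee_pos: [0.5715, -0.3557, 0.0938]
eef_rot: [0.643, 0.766, -0.001, 0.005]
ft_force: [-0.2, -0.8, -0.5]
width: 0.056
```

Emit:
apply_moves:
  deltas:
    - {"translation": [0.001, 0.001, -0.012], "turn": [0, 0, 0], "hand": 0.04}
    - {"translation": [0, 0, -0.008], "turn": [0, 0, 0], "hand": 0.04}
    - {"translation": [0, 0, -0.004], "turn": [0, 0, 0], "hand": 0.04}
    - {"translation": [0, 0, 0], "turn": [0, 0, 0], "hand": 0.04}

```text
time: 5.6
ee_pos: [0.574, -0.3525, 0.0697]
eef_rot: [0.642, 0.767, -0.001, 0.005]
ft_force: [-0.4, 0.5, 0.0]
width: 0.0557
```

Emit:
apply_moves:
  deltas:
    - {"translation": [0, 0, -0.003], "turn": [0, 0, 0], "hand": 0.04}
    - {"translation": [0, 0, -0.001], "turn": [0, 0, 0], "hand": 0.04}

```text
time: 5.8
ee_pos: [0.5755, -0.3525, 0.0681]
eef_rot: [0.641, 0.767, -0.0, 0.006]
ft_force: [-0.2, -0.2, -0.6]
width: 0.0558
```

```bash
sed -i 's/range(8)/range(4)/' w.py; python3 w.py
```

```text
[-0.34  0.12 -0.18] [0.24 0.67 0.68] w 0.0557 p [ 0.5752 -0.3526  0.0678] tau [ 1.000e-02 -7.271e+01 -1.015e+01 -3.428e+01  0.000e+00  1.000e-02
 -0.000e+00] q [ 0.852  0.62  -0.52   1.483  0.332  1.115  0.446] 6.0
```

Emit:
apply_moves:
  deltas:
    - {"translation": [-0.001, 0, -0.002], "turn": [0, 0, 0], "hand": 0.04}
    - {"translation": [0, 0, -0.002], "turn": [0, 0, 0], "hand": 0.04}

```text
time: 6.2
ee_pos: [0.5747, -0.3531, 0.0655]
eef_rot: [0.642, 0.767, -0.001, 0.007]
ft_force: [-7.3, 2.7, 21.1]
width: 0.0553
```

```bash
python3 w.py
```

```text
[-4.03  1.53 10.11] [0.34 0.83 0.37] w 0.0555 p [ 0.5747 -0.3531  0.0656] tau [-4.200e-01 -6.678e+01 -9.380e+00 -3.213e+01  7.000e-02 -1.430e+00
 -3.000e-02] q [ 0.853  0.621 -0.52   1.487  0.334  1.109  0.445] 6.4
```

Emit:
apply_moves:
  deltas:
    - {"translation": [0, 0, 0.001], "turn": [0, 0, 0], "hand": 0.05}
    - {"translation": [0, 0, 0], "turn": [0, 0, 0], "hand": 0.087}
    - {"translation": [0, 0, 0], "turn": [0, 0, 0], "hand": 0.087}
    - {"translation": [0, 0, 0], "turn": [0, 0, 0], "hand": 0.087}
    - {"translation": [0, 0, 0], "turn": [0, 0, 0], "hand": 0.087}

```text
time: 6.9
ee_pos: [0.5744, -0.3533, 0.0664]
eef_rot: [0.642, 0.767, -0.001, 0.007]
ft_force: [-0.8, 0.1, -0.6]
width: 0.0803
```

Emit:
apply_moves:
  deltas:
    - {"translation": [0, 0, 0.02], "turn": [0, 0, 0], "hand": 0.087}
    - {"translation": [0, 0, 0.04], "turn": [0, 0, 0], "hand": 0.087}
    - {"translation": [0, 0, 0.04], "turn": [0, 0, 0], "hand": 0.087}
    - {"translation": [0, 0, 0.04], "turn": [0, 0, 0], "hand": 0.087}
    - {"translation": [0, 0, 0.04], "turn": [0, 0, 0], "hand": 0.087}

```text
time: 7.4
ee_pos: [0.5698, -0.3511, 0.2439]
eef_rot: [0.641, 0.767, -0.001, 0.0]
ft_force: [0.3, 0.2, 0.3]
width: 0.087
```

Emit:
apply_moves:
  deltas:
    - {"translation": [0, 0.03, 0.025], "turn": [0, 0, 0], "hand": 0.087}
    - {"translation": [-0.002, 0.049, 0], "turn": [0, 0, 0], "hand": 0.087}
    - {"translation": [-0.002, 0.049, 0], "turn": [0, 0, 0], "hand": 0.087}
    - {"translation": [-0.002, 0.049, 0], "turn": [0, 0, 0], "hand": 0.087}
    - {"translation": [-0.002, 0.049, 0], "turn": [0, 0, 0], "hand": 0.087}

```text
time: 7.9
ee_pos: [0.5612, -0.1278, 0.2765]
eef_rot: [0.647, 0.763, -0.001, 0.006]
ft_force: [1.0, -0.0, 0.8]
width: 0.0867
```

Emit:
apply_moves:
  deltas:
    - {"translation": [-0.002, 0.049, 0], "turn": [0, 0, 0], "hand": 0.087}
    - {"translation": [-0.002, 0.049, 0], "turn": [0, 0, 0], "hand": 0.087}
    - {"translation": [-0.002, 0.04, 0], "turn": [0, 0, 0], "hand": 0.087}
    - {"translation": [0, 0.01, 0], "turn": [0, 0, 0], "hand": 0.087}

```text
time: 8.3
ee_pos: [0.5529, 0.031, 0.2776]
eef_rot: [0.644, 0.765, -0.0, 0.007]
ft_force: [0.5, 0.3, 0.8]
width: 0.0872
```

Emit:
apply_moves:
  deltas:
    - {"translation": [0.003, 0.012, -0.01], "turn": [0.009, 0.011, 0], "hand": 0.087}
    - {"translation": [0, 0, -0.02], "turn": [0, 0, 0], "hand": 0.087}
    - {"translation": [0, 0, -0.04], "turn": [0, 0, 0], "hand": 0.087}
    - {"translation": [0, 0, -0.04], "turn": [0, 0, 0], "hand": 0.087}
    - {"translation": [0, 0, -0.005], "turn": [0, 0, 0], "hand": 0.087}

```text
time: 8.8
ee_pos: [0.5571, 0.0429, 0.1575]
eef_rot: [0.644, 0.765, -0.0, -0.001]
ft_force: [-0.7, -0.2, -0.7]
width: 0.0871
```

Emit:
apply_moves:
  deltas:
    - {"translation": [0, 0, -0.001], "turn": [0, 0, 0], "hand": 0.04}
    - {"translation": [0, 0, 0], "turn": [0, 0, 0], "hand": 0.04}
    - {"translation": [0, 0, 0], "turn": [0, 0, 0], "hand": 0.04}
    - {"translation": [0, 0, 0], "turn": [0, 0, 0], "hand": 0.04}
    - {"translation": [0, 0, 0], "turn": [0, 0, 0], "hand": 0.04}

```text
time: 9.3
ee_pos: [0.5598, 0.0414, 0.1606]
eef_rot: [0.646, 0.764, 0.001, 0.0]
ft_force: [0.3, -0.2, 0.6]
width: 0.0559
```

Emit:
apply_moves:
  deltas:
    - {"translation": [0, 0, 0.01], "turn": [0, 0, 0], "hand": 0.04}
    - {"translation": [0, 0, 0.02], "turn": [0, 0, 0], "hand": 0.04}
    - {"translation": [0, 0, 0.005], "turn": [0, 0, 0], "hand": 0.04}
    - {"translation": [0, 0, 0], "turn": [0, 0, 0], "hand": 0.04}

```text
time: 9.7
ee_pos: [0.5603, 0.0418, 0.1996]
eef_rot: [0.645, 0.764, 0.002, 0.001]
ft_force: [-0.1, 0.7, -0.9]
width: 0.0553
```

```bash
python3 w.py
```

```text
[-0.27 -0.28 -0.48] [0.6  0.33 0.37] w 0.0555 p [0.5596 0.0416 0.1979] tau [ 8.000e-02 -5.012e+01 -7.740e+00 -3.780e+01 -8.000e-02  6.000e-02
  1.000e-02] q [ 0.488  0.304 -0.763  1.656  0.218  1.267 -0.149] 9.9
```

Fz is −0.48 N, so this jar is empty too.

Emit:
apply_moves:
  deltas:
    - {"translation": [0, -0.02, 0.03], "turn": [0, 0, 0], "hand": 0.04}
    - {"translation": [-0.006, -0.045, 0], "turn": [0, 0, 0], "hand": 0.04}
    - {"translation": [-0.01, -0.045, 0], "turn": [0, 0, 0], "hand": 0.04}
    - {"translation": [-0.013, -0.045, 0], "turn": [0, 0, 0], "hand": 0.04}
    - {"translation": [-0.013, -0.045, 0], "turn": [0, 0, 0], "hand": 0.04}

```text
time: 10.4
ee_pos: [0.5152, -0.1558, 0.226]
eef_rot: [0.64, 0.769, 0.002, -0.002]
ft_force: [1.1, -0.4, -0.7]
width: 0.0553
```

Emit:
apply_moves:
  deltas:
    - {"translation": [-0.015, -0.045, 0], "turn": [0, 0, 0], "hand": 0.04}
    - {"translation": [-0.015, -0.045, 0], "turn": [0, 0, 0], "hand": 0.04}
    - {"translation": [-0.013, -0.045, -0.01], "turn": [0, 0, 0], "hand": 0.04}
    - {"translation": [-0.005, -0.02, -0.01], "turn": [0, 0, 0], "hand": 0.04}

```text
time: 10.8
ee_pos: [0.4614, -0.3212, 0.2043]
eef_rot: [0.642, 0.767, 0.001, -0.002]
ft_force: [0.4, 0.5, -0.7]
width: 0.0557
```

```bash
python3 - <<'E'
from h import *
s=readout.read_state(); print(s["ee_pos"],s["joint_positions"],s["ft_force"])
im=[cv2.resize(camera(n)[:,:,::-1],(400,300),interpolation=cv2.INTER_AREA) for n in ("scene","side")]
cv2.imwrite("pics/p4.png",np.hstack(im))
E
```

```text
[ 0.46144925 -0.32118643  0.20428491] [ 0.99608975  0.26562863 -0.54872158  1.64755347  0.14094384  1.27312861
  0.59837564] [ 0.38008659  0.49892132 -0.73661497]
```

View pics/p4.png

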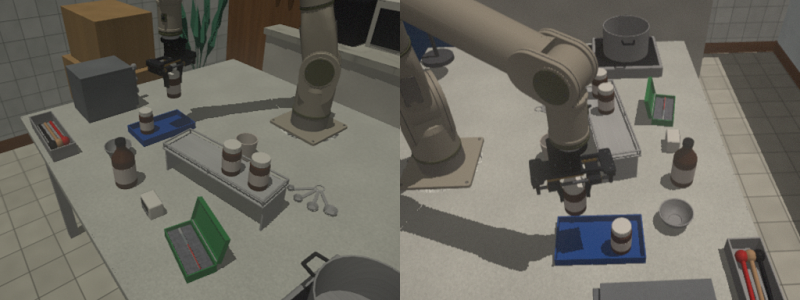

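The first jar stands in the right half of the tray at about (621,236). The second hangs in the gripper at (575,198), and two jars remain on the shelf.

Emit:
apply_moves:
  deltas:
    - {"translation": [0.001, -0.024, -0.02], "turn": [0, 0, 0], "hand": 0.04}
    - {"translation": [0, -0.002, -0.04], "turn": [0, 0, 0], "hand": 0.04}
    - {"translation": [0, 0, -0.035], "turn": [0, 0, 0], "hand": 0.04}
    - {"translation": [0, 0, -0.015], "turn": [0, 0, 0], "hand": 0.04}
    - {"translation": [0, 0, -0.006], "turn": [0, 0, 0], "hand": 0.04}

```text
time: 11.4
ee_pos: [0.4641, -0.343, 0.0829]
eef_rot: [0.641, 0.768, 0.002, -0.004]
ft_force: [0.1, 0.2, 0.0]
width: 0.0556
```

Emit:
apply_moves:
  deltas:
    - {"translation": [-0.001, -0.002, -0.009], "turn": [0, 0, 0], "hand": 0.04}
    - {"translation": [0, 0, -0.005], "turn": [0, 0, 0], "hand": 0.04}
    - {"translation": [0, 0, -0.002], "turn": [0, 0, 0], "hand": 0.04}
    - {"translation": [0, 0, -0.001], "turn": [0, 0, 0], "hand": 0.04}

```text
time: 11.8
ee_pos: [0.4645, -0.3439, 0.0658]
eef_rot: [0.64, 0.768, 0.003, -0.003]
ft_force: [-0.0, 0.1, -0.1]
width: 0.0557
```

Emit:
apply_moves:
  deltas:
    - {"translation": [0, 0, -0.0015], "turn": [0, 0, 0], "hand": 0.04}
    - {"translation": [0, 0, -0.001], "turn": [0, 0, 0], "hand": 0.04}

```text
time: 12.0
ee_pos: [0.4651, -0.3443, 0.0644]
eef_rot: [0.64, 0.768, 0.003, -0.002]
ft_force: [-3.9, 0.1, 5.4]
width: 0.0555
```

Contact at the expected height. I'll release, rise, and head for jar B at (0.554, 0.1325).

Emit:
apply_moves:
  deltas:
    - {"translation": [0, 0, 0.0], "turn": [0, 0, 0], "hand": 0.05}
    - {"translation": [0, 0, 0], "turn": [0, 0, 0], "hand": 0.087}
    - {"translation": [0, 0, 0], "turn": [0, 0, 0], "hand": 0.087}
    - {"translation": [0, 0, 0], "turn": [0, 0, 0], "hand": 0.087}
    - {"translation": [0, 0, 0], "turn": [0, 0, 0], "hand": 0.087}

```text
time: 12.5
ee_pos: [0.4656, -0.3447, 0.0654]
eef_rot: [0.64, 0.768, 0.003, -0.001]
ft_force: [0.2, 0.2, -0.0]
width: 0.0802
```

Emit:
apply_moves:
  deltas:
    - {"translation": [0, 0, 0.02], "turn": [0, 0, 0], "hand": 0.087}
    - {"translation": [0, 0, 0.04], "turn": [0, 0, 0], "hand": 0.087}
    - {"translation": [0, 0, 0.045], "turn": [0, 0, 0], "hand": 0.087}
    - {"translation": [0, 0, 0.045], "turn": [0, 0, 0], "hand": 0.087}
    - {"translation": [0, 0.02, 0.045], "turn": [0, 0, 0], "hand": 0.087}

```text
time: 13.0
ee_pos: [0.4604, -0.3241, 0.2589]
eef_rot: [0.641, 0.767, 0.003, -0.008]
ft_force: [0.4, -0.4, -0.4]
width: 0.0871
```

Emit:
apply_moves:
  deltas:
    - {"translation": [0.008, 0.048, 0], "turn": [0, 0, 0], "hand": 0.087}
    - {"translation": [0.008, 0.048, 0], "turn": [0, 0, 0], "hand": 0.087}
    - {"translation": [0.008, 0.048, 0], "turn": [0, 0, 0], "hand": 0.087}
    - {"translation": [0.008, 0.048, 0], "turn": [0, 0, 0], "hand": 0.087}
    - {"translation": [0.008, 0.048, 0], "turn": [0, 0, 0], "hand": 0.087}

```text
time: 13.5
ee_pos: [0.5018, -0.0826, 0.2676]
eef_rot: [0.645, 0.764, 0.003, -0.0]
ft_force: [2.2, -0.4, 0.1]
width: 0.0869
```

Emit:
apply_moves:
  deltas:
    - {"translation": [0.011, 0.046, 0], "turn": [0, 0, 0], "hand": 0.087}
    - {"translation": [0.011, 0.046, 0], "turn": [0, 0, 0], "hand": 0.087}
    - {"translation": [0.011, 0.046, 0], "turn": [0, 0, 0], "hand": 0.087}
    - {"translation": [0.011, 0.046, 0], "turn": [0, 0, 0], "hand": 0.087}
    - {"translation": [0.008, 0.025, 0], "turn": [0, 0, 0], "hand": 0.087}

```text
time: 14.0
ee_pos: [0.5534, 0.1385, 0.2694]
eef_rot: [0.644, 0.765, 0.003, 0.002]
ft_force: [1.4, -0.8, 0.9]
width: 0.087
```

```bash
python3 - <<'E'
from h import *
s=readout.read_state(); print(s["ee_pos"],s["eef_rot"],s["joint_positions"],s["ft_force"])
E
```

```text
[0.55343033 0.13845916 0.26941487] [0.64444154 0.76464417 0.00346266 0.0015465 ] [ 0.39223422  0.29965551 -0.87157431  1.53061158  0.23091904  1.41117873
 -0.32219852] [ 1.41159469 -0.81490077  0.86021009]
```

Emit:
apply_moves:
  deltas:
    - {"translation": [0.001, -0.007, -0.01], "turn": [0, 0, 0], "hand": 0.087}
    - {"translation": [0, 0, -0.015], "turn": [0, 0, 0], "hand": 0.087}
    - {"translation": [0, 0, -0.01], "turn": [0, 0, 0], "hand": 0.087}

```text
time: 14.3
ee_pos: [0.5544, 0.1367, 0.2334]
eef_rot: [0.642, 0.767, 0.005, 0.001]
ft_force: [0.4, -0.8, 0.6]
width: 0.087
```

Emit:
apply_moves:
  deltas:
    - {"translation": [0, -0.004, -0.01], "turn": [0, 0, 0], "hand": 0.087}
    - {"translation": [0, 0, -0.03], "turn": [0, 0, 0], "hand": 0.087}
    - {"translation": [0, 0, -0.03], "turn": [0, 0, 0], "hand": 0.087}
    - {"translation": [0, 0, -0.006], "turn": [0, 0, 0], "hand": 0.087}

```text
time: 14.7
ee_pos: [0.5539, 0.1266, 0.1524]
eef_rot: [0.644, 0.765, 0.004, 0.002]
ft_force: [0.1, 0.6, -0.4]
width: 0.0867
```

Emit:
apply_moves:
  deltas:
    - {"translation": [0, 0, -0.001], "turn": [0, 0, 0], "hand": 0.04}
    - {"translation": [0, 0, 0], "turn": [0, 0, 0], "hand": 0.04}
    - {"translation": [0, 0, 0], "turn": [0, 0, 0], "hand": 0.04}
    - {"translation": [0, 0, 0], "turn": [0, 0, 0], "hand": 0.04}
    - {"translation": [0, 0, 0], "turn": [0, 0, 0], "hand": 0.04}
  newtons: 20

```text
time: 15.2
ee_pos: [0.5555, 0.125, 0.1545]
eef_rot: [0.645, 0.764, 0.005, 0.003]
ft_force: [0.5, -0.8, -3.1]
width: 0.0556
```

Emit:
apply_moves:
  deltas:
    - {"translation": [0, 0, 0], "turn": [0, 0, 0], "hand": 0.087}
    - {"translation": [0, 0, 0], "turn": [0, 0, 0], "hand": 0.087}
    - {"translation": [0, 0, 0], "turn": [0, 0, 0], "hand": 0.087}
    - {"translation": [-0.001, 0.005, 0.001], "turn": [0, 0, 0], "hand": 0.087}
    - {"translation": [0, 0.003, 0.001], "turn": [0, 0, 0], "hand": 0.087}

```text
time: 15.7
ee_pos: [0.5548, 0.1335, 0.1575]
eef_rot: [0.646, 0.764, 0.005, 0.004]
ft_force: [-0.7, 0.4, 0.5]
width: 0.0842
```

```bash
python3 - <<'E'
from h import *
s=readout.read_state(); print(s["ee_pos"],s["width"])
c=calibration("wrist"); im=camera("wrist")[:,:,::-1].copy(); cv2.imwrite("pics/w5.png",im)
u=proj(c,np.array([.554,.1325,.197])); v=proj(c,np.array([*s["ee_pos"][:2],.197])); print("expected lid px",u,"tool axis px",v, proj(c,np.array([.554,.1325+.0255,.197])))
E
```

```text
[0.55478014 0.13350158 0.15753241] 0.08416125025689417
expected lid px [252.80889518 293.01920013] tool axis px [254.97916631 291.29752028] [263.14591805 240.05866302]
```

View pics/w5.png

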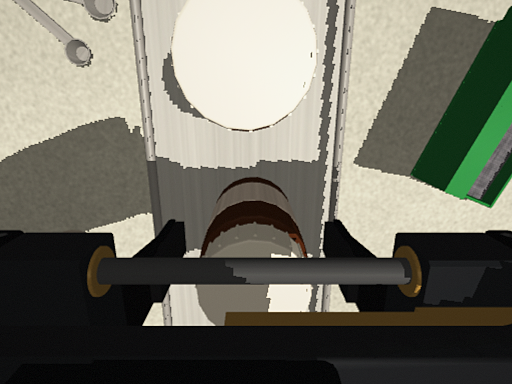

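The wrist view shows jar B between the open fingers, its lid edge at about (252,222). Jar A's lid is at (244,55), clear of the gripper.

```bash
python3 - <<'E'
from h import *
c=calibration("wrist")
for y,z in [(.0255,.197),(.0255,.179),(.028,.176),(.028,.1)]: print(y,z,proj(c,np.array([.554-y*.16,.1325+y,z])))
im=cv2.imread("pics/w5.png"); print([(r,im[r,252].tolist()) for r in range(170,260,4)])
m=cv2.inRange(im,(200,215,225),(255,255,255)); m[140:]=0; m[:,:170]=0; m[:,322:]=0
k,l,st,ce=cv2.connectedComponentsWithStats(m); i=1+st[1:,4].argmax(); cn=max(cv2.findContours((l==i).astype(np.uint8),0,1)[0],key=len)
P=np.array([onz(c,*p[0],0.197)[:2] for p in cn if p[0][1]>2],np.float32); 
A=np.c_[2*P,np.ones(len(P))]; q=np.linalg.lstsq(A,(P**2).sum(1),rcond=None)[0]; print("A",q[:2],np.sqrt(q[2]+q[0]**2+q[1]**2),st[i])
E
```

```text
0.0255 0.197 [252.96260529 239.31368171]
0.0255 0.179 [252.62231689 221.84220304]
0.028 0.176 [252.61305696 214.39261153]
0.028 0.1 [251.80746    175.43769958]
[(170, [85, 91, 95]), (174, [85, 93, 95]), (178, [0, 7, 23]), (182, [55, 64, 75]), (186, [77, 87, 97]), (190, [77, 87, 96]), (194, [76, 87, 96]), (198, [77, 87, 95]), (202, [7, 13, 27]), (206, [4, 12, 28]), (210, [5, 12, 27]), (214, [4, 13, 27]), (218, [10, 19, 37]), (222, [0, 8, 26]), (226, [85, 96, 103]), (230, [84, 95, 101]), (234, [83, 96, 101]), (238, [82, 94, 100]), (242, [103, 117, 123]), (246, [101, 114, 121]), (250, [100, 115, 120]), (254, [102, 116, 121]), (258, [19, 18, 18])]
A [0.53567049 0.22548675] 0.024411701158948855 [  172     0   147   130 15712]
```

B's edges agree with the estimate to within 1 to 2 mm. I'll close, lift and weigh.

Emit:
apply_moves:
  deltas:
    - {"translation": [0, -0.001, -0.001], "turn": [0, 0, 0], "hand": 0.04}
    - {"translation": [0, 0, 0], "turn": [0, 0, 0], "hand": 0.04}
    - {"translation": [0, 0, 0], "turn": [0, 0, 0], "hand": 0.04}
    - {"translation": [0, 0, 0], "turn": [0, 0, 0], "hand": 0.04}
    - {"translation": [0, 0, 0], "turn": [0, 0, 0], "hand": 0.04}
  newtons: 25

```text
time: 16.25
ee_pos: [0.5548, 0.1331, 0.1566]
eef_rot: [0.645, 0.764, 0.005, 0.004]
ft_force: [1.1, -0.3, 0.8]
width: 0.0557
```

Emit:
apply_moves:
  deltas:
    - {"translation": [0, 0, 0.01], "turn": [0, 0, 0], "hand": 0.04}
    - {"translation": [0, 0, 0.02], "turn": [0, 0, 0], "hand": 0.04}
    - {"translation": [0, 0, 0.005], "turn": [0, 0, 0], "hand": 0.04}
    - {"translation": [0, 0, 0], "turn": [0, 0, 0], "hand": 0.04}

```text
time: 16.65
ee_pos: [0.5538, 0.1325, 0.1924]
eef_rot: [0.645, 0.764, 0.004, 0.003]
ft_force: [-0.1, 0.9, -4.1]
width: 0.0554
```

```bash
python3 w.py
```

```text
[-0.3   0.52 -3.02] [0.68 0.28 0.77] w 0.0554 p [0.5532 0.1324 0.1912] tau [ 7.000e-02 -5.158e+01 -1.006e+01 -3.846e+01 -7.000e-02  1.000e-02
  1.000e-02] q [ 0.388  0.348 -0.851  1.647  0.274  1.263 -0.347] 16.85
```

Fz is −3.0 N, so this jar is full. I'll set it back down gently.

Emit:
apply_moves:
  deltas:
    - {"translation": [0, 0, -0.012], "turn": [0, 0, 0], "hand": 0.04}
    - {"translation": [0, 0, -0.009], "turn": [0, 0, 0], "hand": 0.04}
    - {"translation": [0, 0, -0.005], "turn": [0, 0, 0], "hand": 0.04}
    - {"translation": [0, 0, -0.002], "turn": [0, 0, 0], "hand": 0.04}
    - {"translation": [0, 0, 0], "turn": [0, 0, 0], "hand": 0.04}

```text
time: 17.35
ee_pos: [0.5519, 0.1319, 0.158]
eef_rot: [0.645, 0.764, 0.002, 0.001]
ft_force: [-0.3, -0.1, -3.5]
width: 0.0557
```

Emit:
apply_moves:
  deltas:
    - {"translation": [0, 0, -0.0015], "turn": [0, 0, 0], "hand": 0.04}
    - {"translation": [0, 0, -0.001], "turn": [0, 0, 0], "hand": 0.04}

```text
time: 17.55
ee_pos: [0.552, 0.1322, 0.1566]
eef_rot: [0.645, 0.764, 0.002, 0.001]
ft_force: [-7.9, -3.4, 12.3]
width: 0.0556
```

Emit:
apply_moves:
  deltas:
    - {"translation": [0, 0, 0.0005], "turn": [0, 0, 0], "hand": 0.05}
    - {"translation": [0, 0, 0], "turn": [0, 0, 0], "hand": 0.087}
    - {"translation": [0, 0, 0], "turn": [0, 0, 0], "hand": 0.087}
    - {"translation": [0, 0, 0], "turn": [0, 0, 0], "hand": 0.087}
    - {"translation": [0, 0, 0], "turn": [0, 0, 0], "hand": 0.087}

```text
time: 18.05
ee_pos: [0.5534, 0.1327, 0.159]
eef_rot: [0.645, 0.764, 0.004, 0.002]
ft_force: [0.9, -0.1, 0.4]
width: 0.0795
```

Emit:
apply_moves:
  deltas:
    - {"translation": [0, 0, 0.015], "turn": [0, 0, 0], "hand": 0.087}
    - {"translation": [0, 0, 0.045], "turn": [0, 0, 0], "hand": 0.087}
    - {"translation": [0, 0, 0.04], "turn": [0, 0, 0], "hand": 0.087}
    - {"translation": [-0.008, 0.045, 0], "turn": [0, 0, 0], "hand": 0.087}
    - {"translation": [-0.008, 0.04, 0], "turn": [0, 0, 0], "hand": 0.087}

```text
time: 18.55
ee_pos: [0.5387, 0.2131, 0.2669]
eef_rot: [0.649, 0.76, 0.004, 0.003]
ft_force: [0.2, 0.7, -0.1]
width: 0.087
```

Emit:
apply_moves:
  deltas:
    - {"translation": [-0.002, 0.009, -0.01], "turn": [0, 0, 0], "hand": 0.087}
    - {"translation": [0, 0.002, -0.012], "turn": [0, 0, 0], "hand": 0.087}
    - {"translation": [0, 0, -0.01], "turn": [0, 0, 0], "hand": 0.087}

```text
time: 18.85
ee_pos: [0.5355, 0.2307, 0.2383]
eef_rot: [0.646, 0.763, 0.007, 0.004]
ft_force: [0.7, 0.2, -0.4]
width: 0.087
```

Emit:
apply_moves:
  deltas:
    - {"translation": [0, -0.003, -0.01], "turn": [0, 0, 0], "hand": 0.087}
    - {"translation": [0, -0.001, -0.03], "turn": [0, 0, 0], "hand": 0.087}
    - {"translation": [0, 0, -0.03], "turn": [0, 0, 0], "hand": 0.087}
    - {"translation": [0, 0, -0.006], "turn": [0, 0, 0], "hand": 0.087}
    - {"translation": [0, 0, 0], "turn": [0, 0, 0], "hand": 0.087}

```text
time: 19.35
ee_pos: [0.5367, 0.218, 0.1559]
eef_rot: [0.65, 0.76, 0.004, 0.004]
ft_force: [-0.4, -0.3, -0.2]
width: 0.0872
```

Shift +7 mm in y, then close and lift.

Emit:
apply_moves:
  deltas:
    - {"translation": [-0.001, 0.005, 0], "turn": [0, 0, 0], "hand": 0.087}
    - {"translation": [0, 0.002, 0], "turn": [0, 0, 0], "hand": 0.087}
    - {"translation": [0, 0, 0], "turn": [0, 0, 0], "hand": 0.087}

```text
time: 19.65
ee_pos: [0.5372, 0.2251, 0.1586]
eef_rot: [0.65, 0.76, 0.005, 0.004]
ft_force: [0.4, -0.6, -0.2]
width: 0.0871
```

Emit:
apply_moves:
  deltas:
    - {"translation": [0, 0, 0], "turn": [0, 0, 0], "hand": 0.04}
    - {"translation": [0, 0, 0], "turn": [0, 0, 0], "hand": 0.04}
    - {"translation": [0, 0, 0], "turn": [0, 0, 0], "hand": 0.04}
    - {"translation": [0, 0, 0], "turn": [0, 0, 0], "hand": 0.04}
    - {"translation": [0, 0, 0], "turn": [0, 0, 0], "hand": 0.04}

```text
time: 20.15
ee_pos: [0.5377, 0.2259, 0.1606]
eef_rot: [0.65, 0.76, 0.006, 0.005]
ft_force: [-0.5, -0.1, -0.2]
width: 0.0553
```

Emit:
apply_moves:
  deltas:
    - {"translation": [0, 0, 0.01], "turn": [0, 0, 0], "hand": 0.04}
    - {"translation": [0, 0, 0.02], "turn": [0, 0, 0], "hand": 0.04}
    - {"translation": [0, 0, 0.005], "turn": [0, 0, 0], "hand": 0.04}
    - {"translation": [0, 0, 0], "turn": [0, 0, 0], "hand": 0.04}

```text
time: 20.55
ee_pos: [0.5367, 0.2252, 0.1962]
eef_rot: [0.65, 0.76, 0.005, 0.004]
ft_force: [0.5, 0.1, -3.8]
width: 0.0554
```

```bash
python3 w.py
```

```text
[ 0.22  0.01 -3.18] [0.64 0.16 0.31] w 0.0556 p [0.5362 0.225  0.195 ] tau [ 7.000e-02 -5.341e+01 -1.138e+01 -3.847e+01 -4.000e-02 -3.000e-02
  1.000e-02] q [ 0.231  0.383 -0.88   1.611  0.31   1.282 -0.544] 20.75
```

Fz is −3.2 N, so this one is full as well. Set it back at TCP z ≈ 0.160.

Emit:
apply_moves:
  deltas:
    - {"translation": [0, 0, -0.012], "turn": [0, 0, 0], "hand": 0.04}
    - {"translation": [0, 0, -0.009], "turn": [0, 0, 0], "hand": 0.04}
    - {"translation": [0, 0, -0.005], "turn": [0, 0, 0], "hand": 0.04}
    - {"translation": [0, 0, -0.002], "turn": [0, 0, 0], "hand": 0.04}
    - {"translation": [0, 0, 0], "turn": [0, 0, 0], "hand": 0.04}

```text
time: 21.25
ee_pos: [0.535, 0.2243, 0.1617]
eef_rot: [0.65, 0.76, 0.003, 0.003]
ft_force: [-0.1, -0.3, -2.7]
width: 0.0557
```

Emit:
apply_moves:
  deltas:
    - {"translation": [0, 0, -0.001], "turn": [0, 0, 0], "hand": 0.04}

```text
time: 21.35
ee_pos: [0.5351, 0.2244, 0.1608]
eef_rot: [0.65, 0.76, 0.003, 0.003]
ft_force: [0.9, -0.2, -3.4]
width: 0.0556
```

Emit:
apply_moves:
  deltas:
    - {"translation": [0, 0, -0.001], "turn": [0, 0, 0], "hand": 0.04}
    - {"translation": [0, 0, -0.0005], "turn": [0, 0, 0], "hand": 0.04}

```text
time: 21.55
ee_pos: [0.5353, 0.2246, 0.1607]
eef_rot: [0.65, 0.76, 0.003, 0.003]
ft_force: [-0.6, -0.1, -1.2]
width: 0.0555
```

Emit:
apply_moves:
  deltas:
    - {"translation": [0, 0, -0.001], "turn": [0, 0, 0], "hand": 0.04}
    - {"translation": [0, 0, 0], "turn": [0, 0, 0], "hand": 0.04}

```text
time: 21.75
ee_pos: [0.5354, 0.2248, 0.1609]
eef_rot: [0.65, 0.76, 0.003, 0.004]
ft_force: [-1.0, 0.0, -3.1]
width: 0.0556
```

Emit:
apply_moves:
  deltas:
    - {"translation": [0, 0, -0.002], "turn": [0, 0, 0], "hand": 0.04}
    - {"translation": [0, 0, -0.001], "turn": [0, 0, 0], "hand": 0.04}

```text
time: 21.95
ee_pos: [0.5356, 0.2251, 0.1605]
eef_rot: [0.65, 0.76, 0.004, 0.004]
ft_force: [-5.2, -3.8, 8.1]
width: 0.0554
```

Contact. Release and rise, then back off to look.

Emit:
apply_moves:
  deltas:
    - {"translation": [0, 0, 0.0005], "turn": [0, 0, 0], "hand": 0.05}
    - {"translation": [0, 0, 0], "turn": [0, 0, 0], "hand": 0.087}
    - {"translation": [0, 0, 0], "turn": [0, 0, 0], "hand": 0.087}
    - {"translation": [0, 0, 0], "turn": [0, 0, 0], "hand": 0.087}
    - {"translation": [0, 0, 0], "turn": [0, 0, 0], "hand": 0.087}

```text
time: 22.45
ee_pos: [0.5366, 0.2256, 0.1614]
eef_rot: [0.65, 0.76, 0.005, 0.005]
ft_force: [-0.0, 0.2, -0.2]
width: 0.0795
```

Emit:
apply_moves:
  deltas:
    - {"translation": [0, 0, 0.015], "turn": [0, 0, 0], "hand": 0.087}
    - {"translation": [0, 0, 0.04], "turn": [0, 0, 0], "hand": 0.087}
    - {"translation": [0, 0, 0.045], "turn": [0, 0, 0], "hand": 0.087}
    - {"translation": [0, 0, 0.045], "turn": [0, 0, 0], "hand": 0.087}
    - {"translation": [0, 0, 0.045], "turn": [0, 0, 0], "hand": 0.087}

```text
time: 22.95
ee_pos: [0.5327, 0.2238, 0.3559]
eef_rot: [0.649, 0.76, 0.001, 0.002]
ft_force: [1.5, 0.9, 0.4]
width: 0.0868
```

Emit:
apply_moves:
  deltas:
    - {"translation": [-0.03, 0, 0.02], "turn": [0, 0, 0], "hand": 0.087}
    - {"translation": [-0.04, 0, 0.02], "turn": [0, 0, 0], "hand": 0.087}
    - {"translation": [-0.03, 0, 0], "turn": [0, 0, 0], "hand": 0.087}
    - {"translation": [0, 0, 0], "turn": [0, 0, 0], "hand": 0.087}

```text
time: 23.35
ee_pos: [0.4299, 0.2275, 0.4087]
eef_rot: [0.648, 0.761, 0.008, 0.005]
ft_force: [1.1, 0.3, 0.4]
width: 0.0869
```

```bash
python3 - <<'E'
from h import *
im=[cv2.resize(camera(n)[:,:,::-1],(400,300),interpolation=cv2.INTER_AREA) for n in ("scene","side")]
cv2.imwrite("pics/p6.png",np.hstack(im))
E
```

```text
(no output)
```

View pics/p6.png

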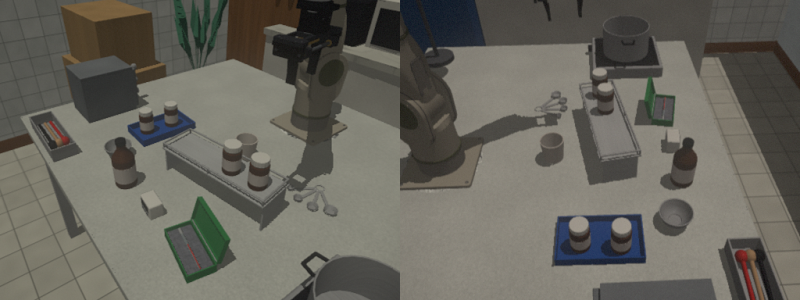

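Both views show two jars upright inside the tray, at (579,234) and (621,236) in the side half. The other two stand upright on the shelf, the bystanders are where they started, and the gripper is clear.

```bash
python3 -c "
from bench import order; print(order.close_job())"
```

```text
the job is handed in; nothing more can be done
None
```

I lifted and weighed all four jars. The two empties now stand upright in the blue tray, and the two full ones are back on the shelf. The job is handed in, at about 23.5 s of the 72 s allowed.

| Jar (along the shelf, from the tray end) | Mean vertical force when lifted | Result |
|---|---|---|
| 1st | −0.36 N | Empty, moved to tray |
| 2nd | −0.48 N | Empty, moved to tray |
| 3rd | −3.0 N | Full, set back on shelf |
| 4th | −3.2 N | Full, set back on shelf |

- **Last checks:** the final scene and side pictures show all four jars upright. By eye, none of the other things had moved, and the gripper was open and clear of everything.
- **Force readings:** single readings scatter by about 0.5 N, well below the gap between empty and full. The highest force I saw at a set-down was about 21 N at the wrist, as the first jar touched the tray floor.
- **Regrip:** the first grip on the third jar was about 7 mm off-centre along the row, so I regripped it before lifting.
- **Not measured:** I did not measure the final jar and bystander positions numerically.

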